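# Push the loose grinder home and snug its sunken clamp knob

## Task

The hand grinder's clamp has worked loose on the glass shelf. Push the grinder back by its rubber pad, without ramming it, until the clamp is fully home against the shelf edge; then reach down into the guard collar and turn the sunken red knob clockwise until you feel the clamp bite, and about 10 degrees more so that it is just snug. Stop there, as forcing it further cracks the glass; do not lean on the guard, leave the grinder home with the knob released, and leave everything else where it stands.

Things in the scene. Friction and masses are not known exactly. Their poses are not given: they have to be found in the camera images.
- push_face (a point): centre of the front (robot-side) face of the black rubber push pad, a 50 mm cube sticking out of the grinder's clamp. Its x points level towards the shelf (the push direction), z up, y to the left. The face reaches 25 mm to each side, 18 mm above and 32 mm below this point. The guard collar begins 49 mm beyond the face and rises 80 mm above this point.
- grinder (a joint): how far the grinder is pushed, in m: it slides towards the shelf only, against 5 N of friction; 0.030 = fully home against a rigid stop; starts between 0 and 0.012. Nothing locks it, so a careless pull on the knob drags it out again.
- guard_mouth (a point): centre of the blue-rimmed mouth of the guard collar, an upright steel tube 96 mm inside, 107 mm outside, 54 mm deep, round the knob; 103 mm beyond and 80 mm above the push face, axes alike. A hand opened wider than 65 mm does not fit in. The mill stands beside it, axis 135 mm to +y; its crank ends at most 22 mm above the rim.
- knob_grip (a point): middle of the red wing knob sunk in the collar, on its upright axis: a bar 36 mm long (its x), 12 mm thick (its y, the way to pinch it), 26 mm high (13 mm above and below this point). Its top is 12 mm below the rim; 26 mm of room from this point down to the floor. Clockwise seen from above tightens. It stays where it is left. How it feels: see clamp_foot.
- clamp_foot (a point): foot of the clamp, a hidden rubber disc under the knob. The knob runs light (0.03 N m) for 0.3 to 1.25 rad, not to be told from its angle; then the clamp bites and the foot is squeezed down: 0.28 N m while turning, plus 0.9 N m per rad past the bite. Paused, friction takes up to 0.28 of it, so less is felt. Snug: 0.08 to 0.24 rad past the bite, best 0.16; then the glass cracks.
- clamp_seat (a point): where the foot lies while unloaded, on the knob's axis, 66 mm below the rim; axes as push_face. The foot 0.6 mm below it: snug; 2 mm: cracked. Finer than the pose readings, so go by torque.
- guard: the steel guard collar with a blue rim (see guard_mouth); must not be loaded with over 25 N. Origin on the knob's axis at the level of the glass top, 72 mm below the rim.
- push_pad: the black rubber push pad (see push_face); pushing it with over 40 N is ramming. Origin on the knob's axis at the level of the glass top.
- canister_mid (a point): centre of a clear acrylic canister with a wooden lid, 82 mm across and 90 mm high, standing on the glass shelf
- cup_mid (a point): centre of a white ceramic espresso cup, 62 mm across, 55 mm high, with a handle, on the glass shelf
- jar_mid (a point): centre of an amber glass jar, 60 mm across, 75 mm high, on the glass shelf
- spoon_grip (a point): handle of a steel spoon, 100 mm long, lying on the glass shelf behind the grinder
- jug_mid (a point): centre of a steel milk jug, 80 mm across, 95 mm high, on the counter
- tamper_mid (a point): centre of a dark steel tamper, 58 mm across, 86 mm high, on the counter

How it is judged:
On the way, in this order (a step that is already met when the one before it is completed fails the run):
1. the grinder is pushed fully home (within 2.5 mm) while the clamp is still loose (value of joint grinder above 0.0275 m and z of clamp_foot in the frame of clamp_seat above -0.0003 m), for 0.2 s.
2. the clamp knob is turned until the clamp bites snugly (foot squeezed down over 0.6 mm) (z of clamp_foot in the frame of clamp_seat below -0.0006 m), for 0.2 s.
At the end, for the whole second after the job is handed in: The grinder rests home (within 5 mm of its stop) and the clamp is snug: its foot is squeezed down between 0.6 and 2 mm from its unloaded place; knob released, everything at rest (value of joint grinder above 0.025 m and z of clamp_foot in the frame of clamp_seat between -0.002 and -0.0006 m and angular speed of push_pad below 0.05 rad/s and linear speed of push_pad below 0.01 m/s); the robot touches nothing.
It fails at once if the clamp is overtightened and the glass cracks (foot squeezed down more than 2 mm) (z of clamp_foot in the frame of clamp_seat below -0.002 m).
It fails at once if the guard collar is loaded with more than 25 N (contact force between anything else and guard above 25 N).
It fails at once if the push pad is rammed with more than 40 N (contact force between anything else and push_pad above 40 N).
It fails at once if another thing on the shelf or counter is moved more than 20 mm or tipped (distance of any of canister_mid, cup_mid, jar_mid, jug_mid, tamper_mid, spoon_grip from where it was at the start of the episode above 0.02 m or angle between any of canister_mid, cup_mid, jar_mid, jug_mid, tamper_mid's own z axis and vertical above 0.3 rad).
It also fails if it takes over 61 s, if anything falls off the work surface, if the arm or the gripper's body presses on something with over 40 N, if the wrist force passes 120 N, or if a joint passes its speed limit or range.

## Robot

A 7-joint arm with a two-finger parallel gripper is mounted at the origin on the work surface. World frame = base frame: x ahead of the robot, y to its left, z up, the work surface at z = 0. Lengths are in m, angles in rad, forces in N, time in s.
With the tool pointing down it reaches from about 0.425 to 0.875 m from the base axis. Payload 4.7 kg.
Tool frame: the origin (TCP) lies on the centre line of the jaws, within the pads' length; the fingertips stand 19 mm ahead of it and the grasp point (between the pads) is the TCP; x points along the fingers, z is the direction in which the jaws open and shut, and the axes are right-handed (so a half turn about x gives the same grasp; the last joint's range is limited). The gripper opens to 87 mm and grips with 3 to 60 N. Pads are 19 mm wide; open, the fingers measure 117 mm over their backs; the gripper's body (75 mm by 190 mm) begins 51 mm behind the grasp point.
Start: joints at [0.014, 0.321, -0.07, 1.45, 0.023, 1.371, -0.057], TCP at [0.65, -0, 0.242] pointing down, gripper open.
Joint ranges: [-2.86, 2.86], [-0.3, 2.09], [-1.38, 1.24], [0.06, 2.45], [-1.56, 4.7], [0.09, 2.05], [-2.69, 2.69]. Speed limits (rad/s): [2.57, 2.57, 3.14, 3.14, 3.14, 3.14, 3.14].

## Interface

Orientations are given as a rotation vector (axis times angle).
In Python, from bench import get_state, get_image, camera_info, close_job gives the robot as it stands.
- The arm moves only by the tool jog_arm, never from a script. Its argument "targets" is a list of rows, each a list of 7 numbers: the turn, a rotation vector about the tool's x, y, z in degrees, then the shift along the tool's x, y, z in cm, then the finger opening in cm, from 0 to 8.7. In form: [[wx, wy, wz, tx, ty, tz, jaw], ...]. A call has 1 to 10 rows; each row shifts and turns the commanded pose from where the row before left it, along the tool's axes as they then stand; what a row does not reach is not made up. A row lasts 1/8 s, in which the tool goes at most 62.5 mm and 10.7 degrees, less where a joint would pass 70% of its speed; a pose out of reach is approached as far as the arm can. A call is refused whole if a number of a shift passes 6.25 or a number of a turn 10.7, either way. A call with a gripper value outside its range is refused whole. The fingers move at their own pace and stop on an object; "squeeze" is the grip in N (left out, the last holds). Time passes only in rows, so rows that do not move let the fingers close. It gives the time, the measured TCP pose, the force and the opening at its end, in the units of the state.
- get_state(): the state, without advancing time (a new reading comes with each control period).
- get_image(name): name is "scene" or "side" or "wrist"; returns (picture, depth): 384x512x3 uint8, red, green, blue; 384x512 float32, m along the optical axis (not along the pixel's ray), 0 where there is no reading.
- camera_info(name): a dict with "intrinsics" (3x3 intrinsics, pixels), "world_from_camera" (4x4, takes a point from camera to world coordinates); the wrist camera has in their place "mount" (4x4, takes a point from camera to tool coordinates, whose origin is the TCP and whose axes are the tool frame's). Camera axes: x right, y up, looking along -z (the intrinsics and any distortion apply to the point x, -y, -z); pixel columns grow to the right and rows downward; lengths in m; the calibration is good to about 2 mm. The wrist camera is an equidistant fisheye: a pixel r from the principal point sees the ray r / f radians off the axis. A picture is of the moment at which its call begins: read the wrist's pose just before it. camera_info takes no time and is no camera call.
- close_job(): hands the job in, once; it reports no verdict.
The state is a dict: "time": time; "joint_positions": joint angles; "qd": joint speeds; "joint_torque": joint torques, N m; "position": TCP position; "tool_rot": TCP orientation; "ft_force": force on the tool from outside, world axes, zero at the start; "torque": the same for the moment, N m; "grip_width": opening from 0.0 (shut) to 1.0 (fully open).
Only numpy, scipy, OpenCV 4.12 (cv2) and the standard library are available. Lean on these libraries where they do the work, as an engineer would, in place of code of your own. Each camera call takes 0.05 s, during which the arm holds its last target.

## Working session

There is one attempt and no reset: what is moved stays moved. The work goes in short steps, Python scripts to look and compute and a tool call to move; the robot and the scene stay as the last step left them, time stands still between calls to the robot, and variables do not carry over. Pictures are saved under pics/ and viewed, and the job is handed in when it is done.

Besides the shell and the picture viewer there is one more tool, called after "Emit:" in YAML: its name, and indented under it one key for each argument. jog_arm: Moves the arm, as the interface text tells. Its arguments: {"type":"object","properties":{"targets":{"type":"array"},"squeeze":{"type":"number"}},"required":["targets"]}

```bash
ls; mkdir -p pics; python3 - <<'E'
from bench import *
import cv2,numpy as np
np.set_printoptions(precision=4,suppress=True)
s=get_state()
for k,v in s.items(): print(k,np.round(v,4))
for n in ["scene","side","wrist"]:
    im,d=get_image(n); cv2.imwrite(f"pics/{n}0.png",im[:,:,::-1]); np.savez(f"/tmp/{n}0.npz",im=im,d=d)
    c=camera_info(n); print(n,c)
E
```

```text
pics
time 0.0
joint_positions [ 0.0141  0.3218 -0.0701  1.4517  0.0226  1.3708 -0.0569]
qd [-0.     -0.0017  0.0021 -0.0002 -0.0003  0.0007  0.001 ]
joint_torque [ -0.0003 -49.1285  -0.4039 -31.2526  -0.0641   0.0438   0.0002]
position [ 0.6495 -0.0001  0.2405]
tool_rot [-0.0001  1.5727 -0.0001]
ft_force [-0.8191  0.0374 -0.2714]
torque [ 0.0365 -0.0015 -0.0166]
grip_width 0.9984
scene {'intrinsics': array([[399.2505,   0.    , 252.8137],
       [  0.    , 399.2505, 195.9751],
       [  0.    ,   0.    ,   1.    ]]), 'world_from_camera': array([[ 0.8911, -0.3596,  0.2768,  0.8759],
       [ 0.4537,  0.7192, -0.5262, -0.6217],
       [-0.0098,  0.5945,  0.804 ,  1.0997],
       [ 0.    ,  0.    ,  0.    ,  1.    ]])}
side {'intrinsics': array([[464.9915,   0.    , 257.671 ],
       [  0.    , 464.9915, 194.0718],
       [  0.    ,   0.    ,   1.    ]]), 'world_from_camera': array([[ 0.9575,  0.1873, -0.2192,  0.2391],
       [-0.2883,  0.6125, -0.736 , -0.9985],
       [-0.0036,  0.7679,  0.6405,  1.0052],
       [ 0.    ,  0.    ,  0.    ,  1.    ]])}
wrist {'intrinsics': array([[297.3186,   0.    , 253.2558],
       [  0.    , 297.3186, 185.524 ],
       [  0.    ,   0.    ,   1.    ]]), 'mount': array([[-0.0003,  0.2461, -0.9693, -0.1432],
       [ 0.0004,  0.9693,  0.2461,  0.0644],
       [ 1.    , -0.0003, -0.0004, -0.0001],
       [ 0.    ,  0.    ,  0.    ,  1.    ]])}
```

View pics/scene0.png

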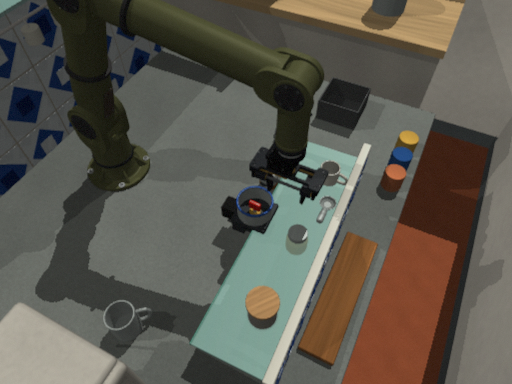

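View pics/side0.png

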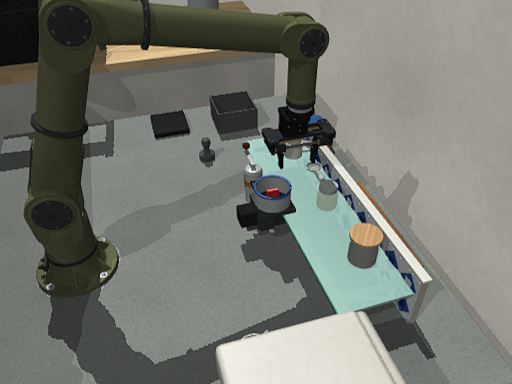

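View pics/wrist0.png

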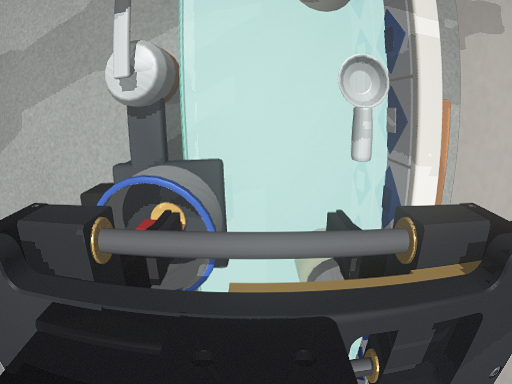

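Scene: blue-rimmed collar at about (255,203) with red knob inside, black pad at (231,208). Side: collar (272,190), pad (247,214). The wrist view shows the collar at (158,235), with the mill above it (+y).

```bash
cat > h.py <<'E'
from bench import *
import cv2,numpy as np
from scipy.optimize import least_squares
from scipy.spatial.transform import Rotation as R
np.set_printoptions(precision=4,suppress=True)
def dep2w(n,u,v,d):
    c=camera_info(n);K=c["intrinsics"];T=c["world_from_camera"]
    p=np.stack([(u-K[0,2])/K[0,0]*d,-(v-K[1,2])/K[1,1]*d,-d],-1)
    return p@T[:3,:3].T+T[:3,3]
def rays(n,u,v):
    T=camera_info(n)["world_from_camera"]
    p=dep2w(n,u,v,np.ones(len(u)))-T[:3,3]
    return T[:3,3],p/np.linalg.norm(p,axis=1)[:,None]
E
python3 - <<'E'
from h import *
for n in ["scene","side"]:
    z=np.load(f"/tmp/{n}0.npz");im,d=z["im"],z["d"]
    h=cv2.cvtColor(im,cv2.COLOR_RGB2HSV)
    x0,y0,x1,y1=(205,165,300,255) if n=="scene" else (220,140,320,245)
    m=np.zeros(d.shape,bool);m[y0:y1,x0:x1]=True
    blue=m&(h[...,0]>105)&(h[...,0]<125)&(h[...,1]>130)&(h[...,2]>60)
    red=m&((h[...,0]<8)|(h[...,0]>172))&(h[...,1]>150)&(h[...,2]>60)
    for nm,k in (("blue",blue),("red",red)):
        v,u=np.nonzero(k&(d>0)); P=dep2w(n,u.astype(float),v.astype(float),d[v,u].astype(float))
        print(n,nm,len(u),u.min(),u.max(),v.min(),v.max(),np.median(P,0),np.percentile(P,[5,95],axis=0).round(3).tolist())
        if nm=="blue":
            zt=np.median(P[:,2]);Q=P[abs(P[:,2]-zt)<.01]
            f=least_squares(lambda a:np.hypot(Q[:,0]-a[0],Q[:,1]-a[1])-a[2],[*Q[:,:2].mean(0),.05],loss="soft_l1",f_scale=.003)
            print(" circle",f.x,zt,len(Q))
            # ellipse ray-plane
    big=cv2.resize(im[y0:y1,x0:x1],None,fx=6,fy=6,interpolation=cv2.INTER_NEAREST)
    cv2.imwrite(f"pics/{n}_crop0.png",big[:,:,::-1])
    # region heights
    P=dep2w(n,*[a.ravel().astype(float) for a in np.meshgrid(np.arange(512),np.arange(384))],d.ravel().astype(float)).reshape(384,512,3)
    np.save(f"/tmp/{n}P.npy",P)
    g=cv2.cvtColor(im,cv2.COLOR_RGB2GRAY)
    dark=m&(g<45)&(P[...,2]>.03)
    Q=P[dark]; print(" dark",len(Q),np.percentile(Q,[2,50,98],axis=0).round(3).tolist())
E
```

```text
scene blue 153 236 272 186 216 [ 0.5787 -0.0463  0.1811] [[0.522, -0.083, 0.177], [0.621, 0.018, 0.184]]
 circle [ 0.5704 -0.0326  0.0507] 0.1811076433054667 150
scene red 80 249 260 199 210 [ 0.5703 -0.036   0.1614] [[0.554, -0.039, 0.129], [0.587, -0.0, 0.171]]
 dark 1614 [[0.477, -0.086, 0.074], [0.586, -0.032, 0.156], [0.678, 0.071, 0.36]]
side blue 168 254 319 152 199 [ 0.5639 -0.0299  0.1812] [[0.52, -0.083, 0.127], [0.779, 0.13, 0.184]]
 circle [ 0.5696 -0.0325  0.0508] 0.18116350456449898 135
side red 84 266 278 189 196 [ 0.5703 -0.037   0.1612] [[0.552, -0.04, 0.15], [0.586, -0.031, 0.17]]
 dark 1576 [[0.467, -0.087, 0.063], [0.552, -0.05, 0.122], [0.706, 0.162, 0.331]]
```

View pics/scene_crop0.png

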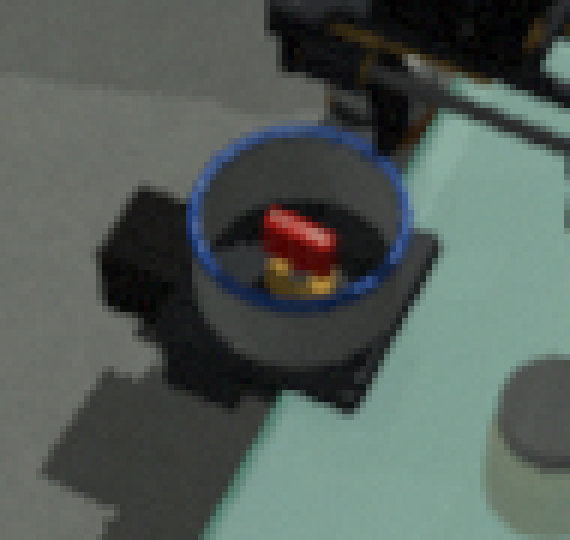

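View pics/side_crop0.png

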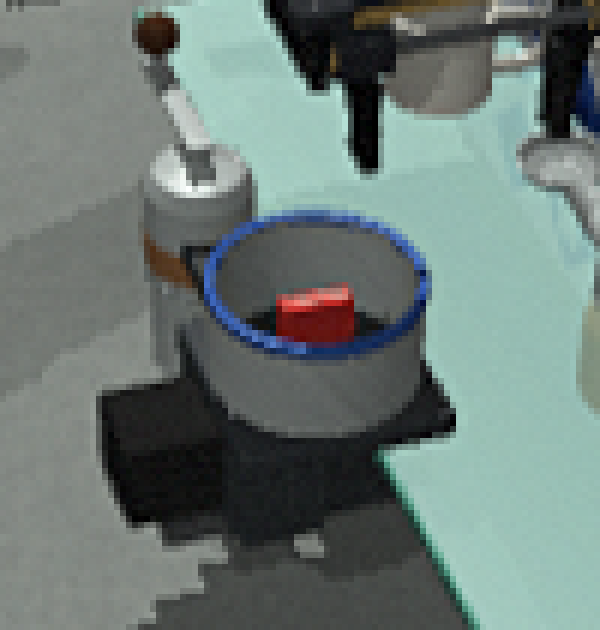

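```bash
python3 - <<'E'
from h import *
# orientation: push pad points; knob top points; shelf edge; other stuff near
for n in ["scene","side"]:
    P=np.load(f"/tmp/{n}P.npy");z=np.load(f"/tmp/{n}0.npz");im=z["im"]
    g=cv2.cvtColor(im,cv2.COLOR_RGB2GRAY);h=cv2.cvtColor(im,cv2.COLOR_RGB2HSV)
    near=(P[...,0]>.44)&(P[...,0]<.53)&(P[...,1]>-.09)&(P[...,1]<.03)&(P[...,2]>.04)&(P[...,2]<.15)&(g<70)
    Q=P[near]; print(n,len(Q))
    top=Q[(abs(Q[:,2]-np.percentile(Q[:,2],90))<.006)]
    print(" top z",np.median(top[:,2]), cv2.minAreaRect((top[:,:2]*1000).astype(np.float32)), np.percentile(top,[2,98],axis=0).tolist())
    fr=Q[Q[:,2]<np.median(top[:,2])-.008]
    if len(fr): print(" lower",len(fr),np.percentile(fr,[2,50,98],axis=0).round(3).tolist())
    red=((h[...,0]<8)|(h[...,0]>172))&(h[...,1]>150)&(np.hypot(P[...,0]-.57,P[...,1]+.0325)<.03)&(P[...,2]>.163)
    K=P[red]; c=K.mean(0); w,v=np.linalg.eigh(np.cov(K[:,:2].T)); print(" knob top",c,np.median(K[:,2]),"dir",np.degrees(np.arctan2(v[1,1],v[0,1])),cv2.minAreaRect((K[:,:2]*1000).astype(np.float32)))
    # shelf front edge: glass points x min at each y
    gl=(abs(P[...,2]-.109)<.008)&(h[...,0]>70)&(h[...,0]<95)&(P[...,0]>.5)&(P[...,0]<.75)
    G=P[gl]; print(" glass z",np.median(G[:,2]),[ (round(y,2),round(float(np.percentile(G[abs(G[:,1]-y)<.01,0],1)),4)) for y in np.arange(-.4,.15,.05) if (abs(G[:,1]-y)<.01).sum()>20])
    mill=P[(P[...,0]>.5)&(P[...,0]<.64)&(P[...,1]>.04)&(P[...,1]<.18)&(P[...,2]>.12)&(P[...,2]<.24)]
    print(" mill",np.percentile(mill,[1,50,99],axis=0).round(3).tolist())
E
```

```text
scene 385
 top z 0.12730957186292774 ((512.5706176757812, -44.004676818847656), (34.34992599487305, 86.37490844726562), 0.10467205196619034) [[0.5081218738261035, -0.08591799811647782, 0.12453152749516272], [0.5297145225754701, -0.005559990020133965, 0.1353622604443891]]
 lower 190 [[0.47, -0.085, 0.057], [0.491, -0.057, 0.109], [0.527, -0.016, 0.119]]
 knob top [ 0.5697 -0.0337  0.1719] 0.16792601220638204 dir 176.5134750690339 ((569.4884643554688, -32.4299201965332), (14.53211784362793, 35.58034133911133), 86.35997772216797)
 glass z 0.10969517960756653 [(np.float64(-0.4), 0.5964), (np.float64(-0.35), 0.5954), (np.float64(-0.3), 0.593), (np.float64(-0.25), 0.5912), (np.float64(-0.2), 0.5912), (np.float64(-0.15), 0.5894), (np.float64(-0.1), 0.5883), (np.float64(-0.05), 0.5445), (np.float64(-0.0), 0.6221), (np.float64(0.05), 0.5889), (np.float64(0.1), 0.5831)]
 mill [[0.533, 0.06, 0.121], [0.552, 0.075, 0.13], [0.579, 0.107, 0.155]]
side 650
 top z 0.12164280670417349 ((495.9153137207031, -38.615596771240234), (59.474769592285156, 110.0360107421875), 7.662789821624756) [[0.4686187031272051, -0.0872434951728473, 0.11895519560241362], [0.5285176633943005, 0.008865128143701023, 0.12940178549276066]]
 lower 331 [[0.467, -0.087, 0.056], [0.501, -0.058, 0.091], [0.529, -0.024, 0.113]]
 knob top [ 0.5674 -0.0358  0.1755] 0.16801755429639653 dir 170.99948164860598 ((568.1846313476562, -36.00977325439453), (16.047555923461914, 34.20689010620117), 73.18457794189453)
 glass z 0.10968183520292035 [(np.float64(-0.4), 0.5948), (np.float64(-0.35), 0.5932), (np.float64(-0.3), 0.5919), (np.float64(-0.25), 0.591), (np.float64(-0.2), 0.589), (np.float64(-0.15), 0.5878), (np.float64(-0.1), 0.5869), (np.float64(-0.05), 0.5091), (np.float64(-0.0), 0.6375), (np.float64(0.05), 0.6591), (np.float64(0.1), 0.6239)]
 mill [[0.523, 0.053, 0.122], [0.546, 0.095, 0.155], [0.574, 0.176, 0.203]]
```

Both crops agree: rim centre ≈ (0.570, -0.0325, 0.181), glass 0.1097, shelf yaw about +1.4°. So the push face is at ≈ (0.467, -0.035, 0.101), the knob at ≈ (0.570, -0.033, 0.1565), and the bar lies within a few degrees of x. First I'll turn the jaws along y with the hand shut.

Emit:
jog_arm:
  targets:
    - [-10.2, 0, 0, 0, 0, 0, 0]
    - [-10.2, 0, 0, 0, 0, 0, 0]
    - [-10.2, 0, 0, 0, 0, 0, 0]
    - [-10.2, 0, 0, 0, 0, 0, 0]
    - [-10.2, 0, 0, 0, 0, 0, 0]
    - [-10.2, 0, 0, 0, 0, 0, 0]
    - [-10.2, 0, 0, 0, 0, 0, 0]
    - [-10, 0, 0, 0, 0, 0, 0]
    - [-10, 0, 0, 0, 0, 0, 0]
    - [0, 0, 0, 0, 0, 0, 0]
  squeeze: 20

```text
time: 1.4
position: [0.6498, -0.0001, 0.2411]
tool_rot: [-1.225, 1.199, 1.226]
ft_force: [-0.2, 0.5, -0.5]
grip_width: 0.015
```

```bash
cat >> h.py <<'E'
def st():
    s=get_state();M=R.from_rotvec(s["tool_rot"]).as_matrix();return s,np.array(s["position"]),M
def go(t):
    s,p,M=st(); print("t",s["time"],"pos",p,"F",np.array(s["ft_force"]),"T",np.array(s["torque"]),"w",round(s["grip_width"]*8.7,3))
    print(" tool x",M[:,0]," z yaw deg",np.degrees(np.arctan2(M[1,2],M[0,2])));print(" q",np.array(s["joint_positions"]))
    print(" shift cm (tool)",100*M.T@(np.array(t)-p))
E
python3 -c "
from h import *
go([.442,-.035,.242])
s=np.load('/tmp/sceneP.npy');h=cv2.cvtColor(np.load('/tmp/scene0.npz')['im'],cv2.COLOR_RGB2HSV)
for n in ['scene','side']:
    P=np.load(f'/tmp/{n}P.npy');im=np.load(f'/tmp/{n}0.npz')['im'];h=cv2.cvtColor(im,cv2.COLOR_RGB2HSV)
    red=((h[...,0]<8)|(h[...,0]>172))&(h[...,1]>100)&(np.hypot(P[...,0]-.57,P[...,1]+.0325)<.03)&(abs(P[...,2]-.1695)<.004)
    K=P[red];print(n,len(K),cv2.fitLine((K[:,:2]*1000).astype(np.float32),cv2.DIST_L2,0,.01,.01).ravel(),K.mean(0))
"
```

```text
t 1.4 pos [ 0.6498 -0.0001  0.2411] F [-0.2031  0.4716 -0.5412] T [ 0.1251 -0.046   0.0086] w 0.134
 tool x [-0.0007  0.0002 -1.    ]  z yaw deg 91.28573818700822
 q [ 0.1774  0.3349 -0.28    1.4441  0.0925  1.3763  1.4875]
 shift cm (tool) [-0.0722 20.8544 -3.0191]
scene 49 [  0.9992  -0.0395 569.3668 -32.5938] [ 0.5694 -0.0326  0.169 ]
side 40 [  0.9987  -0.0518 569.235  -34.6465] [ 0.5692 -0.0346  0.1691]
```

Emit:
jog_arm:
  targets:
    - [0, 0, 0, 0, 4.2, -0.6, 0]
    - [0, 0, 0, 0, 4.2, -0.6, 0]
    - [0, 0, 0, 0, 4.2, -0.6, 0]
    - [0, 0, 0, 0, 4.2, -0.6, 0]
    - [0, 0, 0, 0, 4.0, -0.6, 0]
    - [0, 0, 0, 0, 0, 0, 0]
    - [0, 0, 0, 0, 0, 0, 0]

```text
time: 2.28
position: [0.4434, -0.0349, 0.242]
tool_rot: [-1.227, 1.197, 1.225]
ft_force: [0.3, 0.5, 0.9]
grip_width: 0.006
```

```bash
python3 -c "
from h import *
go([.442,-.035,.112])
im,d=get_image('wrist');cv2.imwrite('pics/wrist1.png',im[:,:,::-1])
im,d=get_image('side');cv2.imwrite('pics/side1.png',im[:,:,::-1])"
```

```text
t 2.275 pos [ 0.4434 -0.0349  0.242 ] F [0.3433 0.5146 0.9102] T [0.1562 0.028  0.0131] w 0.049
 tool x [ 0.0016 -0.     -1.    ]  z yaw deg 91.298991617446
 q [ 0.2958 -0.1112 -0.2556  1.9206 -0.029   1.3271  1.6421]
 shift cm (tool) [12.9969  0.1637 -0.0016]
```

View pics/side1.png

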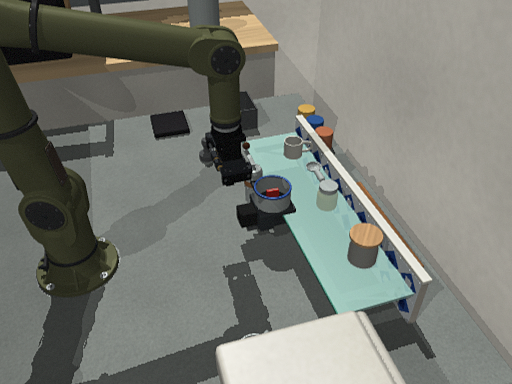

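Side view: the hand hovers in front of the pad at (232,170) with nothing below it. I'm lowering to pad height.

Emit:
jog_arm:
  targets:
    - [0, 0, 0, 3, 0.05, 0, 0]
    - [0, 0, 0, 3, 0.05, 0, 0]
    - [0, 0, 0, 3, 0, 0, 0]
    - [0, 0, 0, 2.5, 0, 0, 0]
    - [0, 0, 0, 1.5, 0, 0, 0]
    - [0, 0, 0, 0, 0, 0, 0]
    - [0, 0, 0, 0, 0, 0, 0]

```text
time: 3.25
position: [0.4428, -0.0351, 0.1124]
tool_rot: [-1.228, 1.196, 1.226]
ft_force: [-0.1, -0.5, 0.1]
grip_width: 0.001
```

```bash
python3 -c "
from h import *
go([.4575,-.035,.112])
im,d=get_image('scene');cv2.imwrite('pics/scene2.png',cv2.resize(im[150:260,180:310],None,fx=5,fy=5)[:,:,::-1])"
```

```text
t 3.25 pos [ 0.4428 -0.0351  0.1124] F [-0.0834 -0.4738  0.0682] T [ 0.0986 -0.038   0.0251] w 0.011
 tool x [ 0.0015 -0.     -1.    ]  z yaw deg 91.39805939386368
 q [ 0.2891  0.0041 -0.2692  2.0874  0.0013  1.0488  1.6145]
 shift cm (tool) [ 0.0445 -1.4724 -0.0283]
```

View pics/scene2.png

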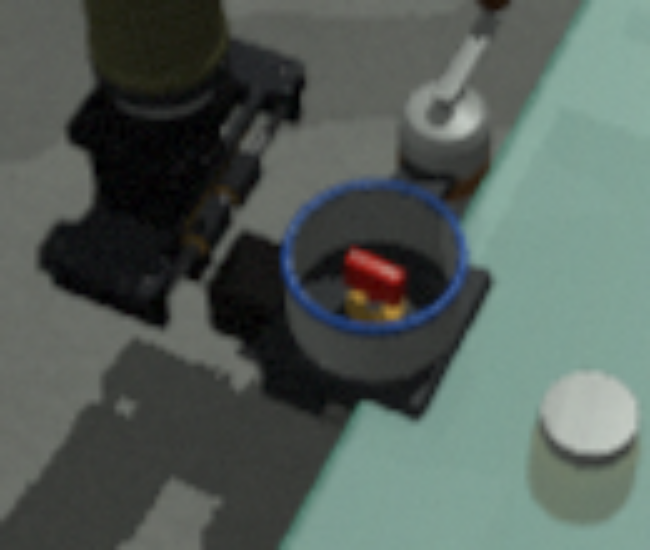

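Scene view: the hand sits in front of the pad (about (235,285) in the crop) with a gap and clear of the mill. Now a slow push.

Emit:
jog_arm:
  targets:
    - [0, 0, 0, 0, -0.2, 0, 0]
    - [0, 0, 0, 0, -0.2, 0, 0]
    - [0, 0, 0, 0, -0.2, 0, 0]
    - [0, 0, 0, 0, -0.2, 0, 0]
    - [0, 0, 0, 0, -0.2, 0, 0]
    - [0, 0, 0, 0, -0.2, 0, 0]
    - [0, 0, 0, 0, -0.15, 0, 0]
    - [0, 0, 0, 0, -0.15, 0, 0]

```text
time: 4.3
position: [0.4554, -0.0348, 0.1113]
tool_rot: [-1.226, 1.2, 1.23]
ft_force: [-5.4, -0.2, 3.8]
grip_width: 0.004
```

Emit:
jog_arm:
  targets:
    - [0, 0, 0, 0, -0.15, 0, 0]
    - [0, 0, 0, 0, -0.15, 0, 0]
    - [0, 0, 0, 0, -0.15, 0, 0]

```text
time: 4.68
position: [0.4598, -0.0347, 0.1113]
tool_rot: [-1.226, 1.2, 1.23]
ft_force: [-4.9, 0.7, 3.6]
grip_width: 0.002
```

Emit:
jog_arm:
  targets:
    - [0, 0, 0, 0, -0.15, 0, 0]
    - [0, 0, 0, 0, -0.15, 0, 0]
    - [0, 0, 0, 0, -0.15, 0, 0]
    - [0, 0, 0, 0, -0.15, 0, 0]
    - [0, 0, 0, 0, -0.15, 0, 0]
    - [0, 0, 0, 0, -0.15, 0, 0]
    - [0, 0, 0, 0, -0.1, 0, 0]

```text
time: 5.55
position: [0.4698, -0.0344, 0.1113]
tool_rot: [-1.226, 1.2, 1.23]
ft_force: [-4.5, -0.4, 3.4]
grip_width: 0.009
```

Emit:
jog_arm:
  targets:
    - [0, 0, 0, 0, -0.1, 0, 0]
    - [0, 0, 0, 0, -0.1, 0, 0]
    - [0, 0, 0, 0, -0.1, 0, 0]

```text
time: 5.92
position: [0.4728, -0.0343, 0.1113]
tool_rot: [-1.226, 1.2, 1.23]
ft_force: [-5.2, 0.2, 4.2]
grip_width: 0.002
```

Emit:
jog_arm:
  targets:
    - [0, 0, 0, 0, -0.1, 0, 0]
    - [0, 0, 0, 0, -0.1, 0, 0]

```text
time: 6.18
position: [0.4748, -0.0343, 0.1113]
tool_rot: [-1.225, 1.2, 1.23]
ft_force: [-4.6, 0.3, 4.0]
grip_width: 0.008
```

Emit:
jog_arm:
  targets:
    - [0, 0, 0, 0, -0.1, 0, 0]
    - [0, 0, 0, 0, -0.1, 0, 0]

```text
time: 6.42
position: [0.4768, -0.0342, 0.1113]
tool_rot: [-1.226, 1.2, 1.23]
ft_force: [-5.0, 0.7, 3.1]
grip_width: 0.003
```

Emit:
jog_arm:
  targets:
    - [0, 0, 0, 0, -0.1, 0, 0]
    - [0, 0, 0, 0, -0.1, 0, 0]

```text
time: 6.68
position: [0.4788, -0.0341, 0.1113]
tool_rot: [-1.225, 1.2, 1.23]
ft_force: [-4.7, 0.3, 4.3]
grip_width: 0.006
```

Emit:
jog_arm:
  targets:
    - [0, 0, 0, 0, -0.1, 0, 0]

```text
time: 6.8
position: [0.4798, -0.0341, 0.1113]
tool_rot: [-1.225, 1.2, 1.23]
ft_force: [-5.6, -0.7, 3.5]
grip_width: 0.006
```

Emit:
jog_arm:
  targets:
    - [0, 0, 0, 0, -0.1, 0, 0]

```text
time: 6.92
position: [0.4808, -0.0341, 0.1113]
tool_rot: [-1.226, 1.2, 1.23]
ft_force: [-5.6, 1.0, 4.4]
grip_width: 0.004
```

Emit:
jog_arm:
  targets:
    - [0, 0, 0, 0, -0.1, 0, 0]

```text
time: 7.05
position: [0.4818, -0.034, 0.1113]
tool_rot: [-1.226, 1.2, 1.23]
ft_force: [-5.9, 0.3, 2.9]
grip_width: 0.004
```

Emit:
jog_arm:
  targets:
    - [0, 0, 0, 0, -0.1, 0, 0]

```text
time: 7.18
position: [0.4828, -0.034, 0.1113]
tool_rot: [-1.226, 1.2, 1.23]
ft_force: [-4.7, -0.2, 4.7]
grip_width: 0.008
```

Emit:
jog_arm:
  targets:
    - [0, 0, 0, 0, -0.1, 0, 0]

```text
time: 7.3
position: [0.4831, -0.034, 0.1113]
tool_rot: [-1.225, 1.201, 1.231]
ft_force: [-8.9, 0.3, 7.0]
grip_width: 0.006
```

Emit:
jog_arm:
  targets:
    - [0, 0, 0, 0, -0.1, 0, 0]
    - [0, 0, 0, 0, 0, 0, 0]
    - [0, 0, 0, 0, 0, 0, 0]

```text
time: 7.68
position: [0.4831, -0.034, 0.1112]
tool_rot: [-1.224, 1.203, 1.233]
ft_force: [-9.9, 0.2, 8.1]
grip_width: 0.006
```

The grinder is home: position stalled at 0.4831 while the force rose. Backing off and rising.

Emit:
jog_arm:
  targets:
    - [0, 0, 0, 0, 0.5, 0, 0]
    - [0, 0, 0, 0, 1.5, 0, 0]
    - [0, 0, 0, 0, 1.5, 0, 0]
    - [0, 0, 0, -1, 0, 0, 0]
    - [0, 0, 0, -4, 0, 0, 0]
    - [0, 0, 0, -4, 0, 0, 0]
    - [0, 0, 0, -4, 0, 0, 2.6]
    - [0, 0, 0, 0, 0, 0, 2.6]
    - [0, 0, 0, 0, 0, 0, 2.6]

```text
time: 8.8
position: [0.4513, -0.0349, 0.2417]
tool_rot: [-1.228, 1.197, 1.227]
ft_force: [0.3, -0.1, -0.5]
grip_width: 0.25
```

```bash
cat > m.py <<'E'
from h import *
import sys
def meas(n,tag):
    im,d=get_image(n)
    P=dep2w(n,*[a.ravel().astype(float) for a in np.meshgrid(np.arange(512),np.arange(384))],d.ravel().astype(float)).reshape(384,512,3)
    h=cv2.cvtColor(im,cv2.COLOR_RGB2HSV)
    near=(abs(P[...,0]-.59)<.08)&(abs(P[...,1]+.033)<.07)
    Q=P[near&(h[...,0]>105)&(h[...,0]<125)&(h[...,1]>130)&(abs(P[...,2]-.181)<.008)]
    f=least_squares(lambda a:np.hypot(Q[:,0]-a[0],Q[:,1]-a[1])-a[2],[*Q[:,:2].mean(0),.05],loss="soft_l1",f_scale=.003)
    print(n,"circle",f.x,np.median(Q[:,2]),len(Q))
    red=((h[...,0]<8)|(h[...,0]>172))&(h[...,1]>100)&near&(abs(P[...,2]-.1695)<.004)
    K=P[red]
    if len(K)>10:
        l=cv2.fitLine((K[:,:2]*1000).astype(np.float32),cv2.DIST_L2,0,.01,.01).ravel();print(" knob",len(K),K.mean(0),"deg",np.degrees(np.arctan(l[1]/l[0])))
    x0,x1=(200,320)
    cv2.imwrite(f"pics/{n}_{tag}.png",cv2.resize(im[130:250,x0:x1],None,fx=5,fy=5)[:,:,::-1])
for n in ["scene","side"]: meas(n,sys.argv[1])
E
python3 m.py a; python3 -c "
from h import *
go([.597,-.033,.242])"
```

```text
scene circle [ 0.5985 -0.0319  0.0503] 0.18125502097818735 157
 knob 47 [ 0.5976 -0.0316  0.1691] deg -2.578549
side circle [ 0.598  -0.0316  0.0511] 0.18159500281251872 134
 knob 39 [ 0.5974 -0.0333  0.1689] deg 4.0502667
t 8.9 pos [ 0.4507 -0.0349  0.2406] F [-0.3478  0.7967 -0.8274] T [0.0734 0.0147 0.018 ] w 2.461
 tool x [-0.0017  0.0001 -1.    ]  z yaw deg 91.40052428707794
 q [ 0.2961 -0.0914 -0.2598  1.906  -0.0243  1.3258  1.6385]
 shift cm (tool) [ -0.1666 -14.6324  -0.17  ]
```

View pics/scene_a.png

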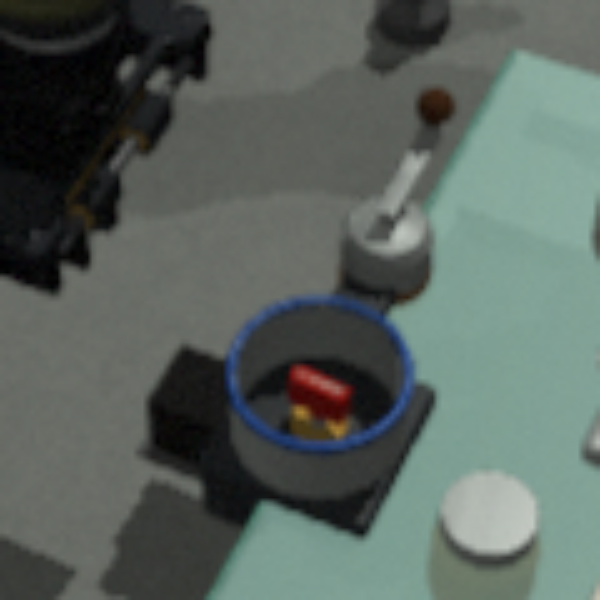

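Scene view: collar home at about (320,375) in the crop, bar roughly along x, mill crank pointing away to the upper right. Moving over the knob.

Emit:
jog_arm:
  targets:
    - [0, 0, 0, 0, -3.65, 0, 2.6]
    - [0, 0, 0, 0, -3.65, 0, 2.6]
    - [0, 0, 0, 0, -3.65, 0, 2.6]
    - [0, 0, 0, 0, -3.6, -0.1, 2.6]
    - [3, 0, 0, 0, 0, 0, 2.6]
    - [0, 0, 0, 0, 0, 0, 2.6]
    - [0, 0, 0, 0, 0, 0, 2.6]

```text
time: 9.78
position: [0.5962, -0.0323, 0.2409]
tool_rot: [-1.189, 1.223, 1.19]
ft_force: [-0.2, 0.1, -0.4]
grip_width: 0.299
```

```bash
python3 -c "
from h import *
go([.5975,-.0325,.175])
im,d=get_image('wrist');cv2.imwrite('pics/wrist3.png',im[:,:,::-1]);np.savez('/tmp/w3.npz',im=im,d=d)
im,d=get_image('side');cv2.imwrite('pics/side3.png',cv2.resize(im[120:240,200:330],None,fx=5,fy=5)[:,:,::-1])"
```

```text
t 9.775 pos [ 0.5962 -0.0323  0.2409] F [-0.224   0.0902 -0.3972] T [ 0.164  -0.0515 -0.0164] w 2.601
 tool x [-0.0012 -0.0001 -1.    ]  z yaw deg 88.4527206183534
 q [ 0.244   0.2229 -0.2743  1.5814  0.0615  1.347   1.5063]
 shift cm (tool) [ 6.5934 -0.1347 -0.0125]
```

View pics/wrist3.png

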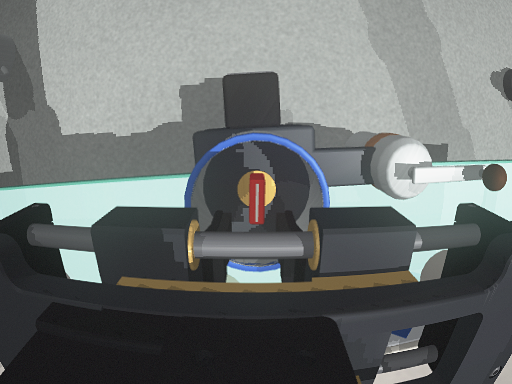

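View pics/side3.png

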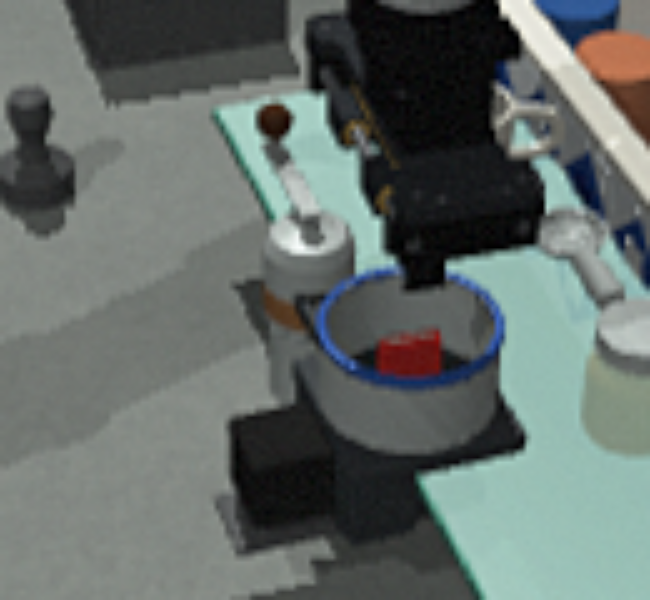

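Wrist view: knob at (258,198) between the fingers, nearly aligned, collar centred at about column 257. I'll cast the fisheye rays onto the rim and knob-top planes.

```bash
cat > w.py <<'E'
from h import *
def wray(u,v,z,p,M):
    c=camera_info("wrist");K=c["intrinsics"];T=c["mount"]
    x=(u-K[0,2]);y=(v-K[1,2]);r=np.hypot(x,y);th=r/K[0,0]
    d=np.stack([np.sin(th)*x/r,-np.sin(th)*y/r,-np.cos(th)],-1)@T[:3,:3].T@M.T
    o=p+M@T[:3,3]; return o+d*((z-o[2])/d[:,2])[:,None]
def wm(im,p,M,zr=.1815,zk=.1695):
    h=cv2.cvtColor(im,cv2.COLOR_RGB2HSV)
    v,u=np.nonzero((h[...,0]>105)&(h[...,0]<125)&(h[...,1]>130)&(h[...,2]>60))
    k=(u>160)&(u<350)&(v>110)&(v<290);u,v=u[k].astype(float),v[k].astype(float)
    Q=wray(u,v,zr,p,M)
    f=least_squares(lambda a:np.hypot(Q[:,0]-a[0],Q[:,1]-a[1])-a[2],[*Q[:,:2].mean(0),.05],loss="soft_l1",f_scale=.002)
    print("rim",f.x,len(Q))
    red=(((h[...,0]<8)|(h[...,0]>172))&(h[...,1]>120)&(h[...,2]>60)).astype(np.uint8)
    v,u=np.nonzero(red);k=(u>200)&(u<310)&(v>140)&(v<260);K=wray(u[k].astype(float),v[k].astype(float),zk,p,M)
    l=cv2.fitLine((K[:,:2]*1000).astype(np.float32),cv2.DIST_L2,0,.01,.01).ravel()
    print("knob",len(K),K.mean(0),np.degrees(np.arctan(l[1]/l[0])),cv2.minAreaRect((K[:,:2]*1000).astype(np.float32)))
if __name__=="__main__":
    s,p,M=st();wm(np.load('/tmp/w3.npz')['im'],p,M)
E
python3 w.py
```

```text
rim [ 0.5972 -0.0326  0.0508] 1533
knob 618 [ 0.5934 -0.0325  0.1695] -2.278299 ((594.379150390625, -32.29677963256836), (11.427223205566406, 39.582305908203125), 88.2195053100586)
```

Emit:
jog_arm:
  targets:
    - [0, 0, 0, 1.5, -0.1, 0, 2.6]
    - [0, 0, 0, 1.5, 0, 0, 2.6]
    - [0, 0, 0, 1.2, 0, 0, 2.6]
    - [0, 0, 0, 1.2, 0, 0, 2.6]
    - [0, 0, 0, 1.2, 0, 0, 2.6]
    - [0, 0, 0, 0, 0, 0, 2.6]

```text
time: 10.62
position: [0.597, -0.0323, 0.1742]
tool_rot: [-1.188, 1.224, 1.19]
ft_force: [0.0, -0.0, 0.3]
grip_width: 0.298
```

```bash
python3 -c "
from h import *
im,d=get_image('wrist');cv2.imwrite('pics/wrist4.png',im[:,:,::-1])
im,d=get_image('side');cv2.imwrite('pics/side4.png',cv2.resize(im[120:240,200:330],None,fx=5,fy=5)[:,:,::-1])
go([.5972,-.0326,.162])"
```

```text
t 10.725 pos [ 0.598  -0.0324  0.1757] F [ 0.2394 -0.7443 -0.196 ] T [ 0.1344 -0.051   0.011 ] w 2.604
 tool x [ 0.0004 -0.0001 -1.    ]  z yaw deg 88.40239949037755
 q [ 0.2414  0.2661 -0.2728  1.6624  0.0755  1.2231  1.495 ]
 shift cm (tool) [ 1.3727  0.0768 -0.0239]
```

View pics/wrist4.png

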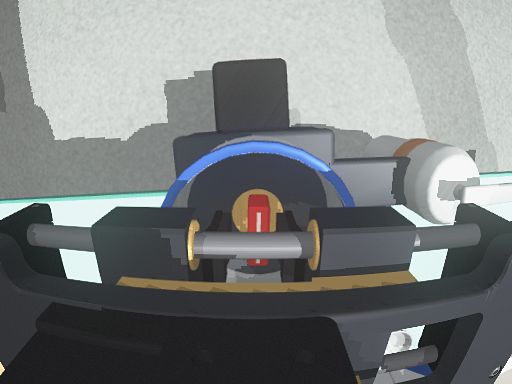

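View pics/side4.png

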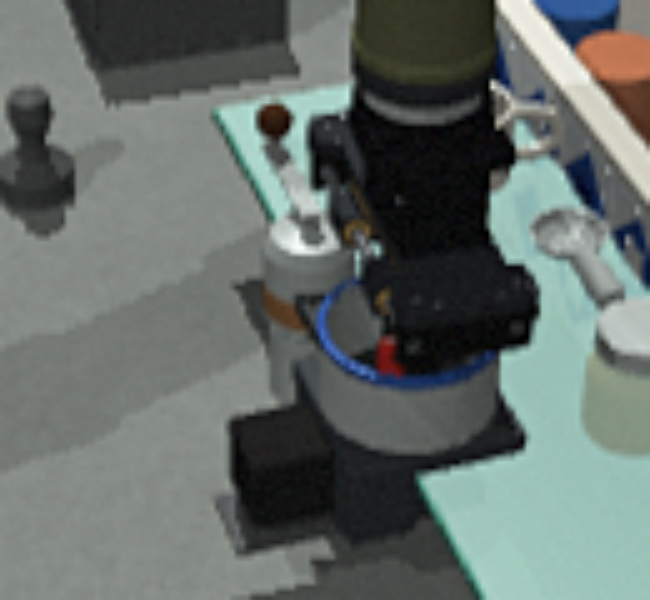

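Wrist and side views: the fingers straddle the red bar at (258,230) inside the collar, clear of the rim. Descending and closing.

Emit:
jog_arm:
  targets:
    - [0, 0, 0, 0.7, 0, 0, 2.6]
    - [0, 0, 0, 0.6, 0, 0, 2.6]
    - [0, 0, 0, 0, 0, 0, 1.6]
    - [0, 0, 0, 0, 0, 0, 1.3]
    - [0, 0, 0, 0, 0, 0, 1.0]
    - [0, 0, 0, 0, 0, 0, 0.8]
    - [0, 0, 0, 0, 0, 0, 0.8]
  squeeze: 15

```text
time: 11.6
position: [0.5978, -0.0304, 0.1625]
tool_rot: [-1.188, 1.22, 1.191]
ft_force: [0.6, 5.0, -1.1]
grip_width: 0.134
```

```bash
python3 -c "
from h import *
go([.5972,-.0326,.162])"
```

```text
t 11.6 pos [ 0.5978 -0.0304  0.1625] F [ 0.5871  4.969  -1.1447] T [ 1.41   -0.0369 -0.0141] w 1.169
 tool x [-0.      0.0022 -1.    ]  z yaw deg 88.47884236641113
 q [ 0.2399  0.2762 -0.2736  1.6776  0.0768  1.1986  1.4924]
 shift cm (tool) [ 0.054   0.0516 -0.2189]
```

Emit:
jog_arm:
  targets:
    - [0, 0, 0, 0, 0, 0.2, 0.8]
    - [0, 0, 0, 0, 0, 0, 0.8]
    - [0, 0, 0, 0, 0, 0, 0.8]
  squeeze: 45

```text
time: 11.98
position: [0.5978, -0.0301, 0.1625]
tool_rot: [-1.188, 1.222, 1.189]
ft_force: [0.4, 3.3, -1.7]
grip_width: 0.135
```

```bash
python3 -c "
from h import *
go([.5972,-.0304,.162])"
```

```text
t 11.975 pos [ 0.5978 -0.0301  0.1625] F [ 0.3664  3.3162 -1.7029] T [ 0.9744 -0.0319  0.0614] w 1.172
 tool x [-0.0001  0.0003 -1.    ]  z yaw deg 88.41008755562777
 q [ 0.2381  0.2762 -0.2734  1.6777  0.0788  1.1987  1.4889]
 shift cm (tool) [ 0.0483  0.0561 -0.0268]
```

Emit:
jog_arm:
  targets:
    - [0, 0, 0, 0, 0, 0.2, 0.8]
    - [0, 0, 0, 0, 0, 0, 0.8]
    - [0, 0, 0, 0, 0, 0, 0.8]

```text
time: 12.35
position: [0.5978, -0.0298, 0.1625]
tool_rot: [-1.189, 1.224, 1.187]
ft_force: [-0.5, -1.3, -1.0]
grip_width: 0.135
```

```bash
python3 -c "
from h import *
go([.5972,-.0304,.162])"
```

```text
t 12.35 pos [ 0.5978 -0.0298  0.1625] F [-0.4929 -1.3367 -0.9837] T [-0.2637  0.0037 -0.0029] w 1.174
 tool x [-0.0002 -0.0017 -1.    ]  z yaw deg 88.33964219014796
 q [ 0.2364  0.2761 -0.2733  1.6777  0.0809  1.1988  1.4853]
 shift cm (tool) [ 0.051   0.0583 -0.0583]
```

Emit:
jog_arm:
  targets:
    - [3, 0, 0, 0, 0, 0, 0.8]
    - [3, 0, 0, 0, 0, 0, 0.8]
    - [3, 0, 0, 0, 0, 0, 0.8]
    - [3, 0, 0, 0, 0, 0, 0.8]

```text
time: 12.85
position: [0.5978, -0.03, 0.1625]
tool_rot: [-1.032, 1.315, 1.03]
ft_force: [0.3, -1.2, -1.5]
grip_width: 0.131
```

```bash
python3 -c "
from h import *
go([.5972,-.0304,.162])"
```

```text
t 12.85 pos [ 0.5978 -0.03    0.1625] F [ 0.3077 -1.2341 -1.4722] T [-0.2948  0.0739  0.0317] w 1.143
 tool x [-0.0003 -0.0018 -1.    ]  z yaw deg 76.23550417990194
 q [ 0.2146  0.274  -0.2473  1.6785  0.0731  1.1982  1.28  ]
 shift cm (tool) [ 0.0507  0.0444 -0.056 ]
```

Emit:
jog_arm:
  targets:
    - [2.5, 0, 0, 0, 0, 0, 0.8]
    - [2.5, 0, 0, 0, 0, 0, 0.8]

```text
time: 13.1
position: [0.5978, -0.03, 0.1625]
tool_rot: [-0.966, 1.348, 0.964]
ft_force: [-1.3, -1.4, -1.8]
grip_width: 0.135
```

```bash
cat > q.py <<'E'
from h import *
s,p,M=st();print("t",s["time"],"yaw",round(np.degrees(np.arctan2(M[1,2],M[0,2])),2),"Tz",round(s["torque"][2],3),"T",np.array(s["torque"]),"F",np.array(s["ft_force"]),p)
E
python3 q.py
```

```text
t 13.1 yaw 71.26 Tz 0.037 T [-0.3875  0.0185  0.0368] F [-1.3135 -1.4448 -1.8171] [ 0.5978 -0.03    0.1625]
```

Emit:
jog_arm:
  targets:
    - [2.5, 0, 0, 0, 0, 0, 0.8]

```text
time: 13.22
position: [0.5977, -0.03, 0.1626]
tool_rot: [-0.933, 1.363, 0.931]
ft_force: [-0.9, -1.1, -0.7]
grip_width: 0.136
```

```bash
python3 q.py
```

```text
t 13.225 yaw 68.75 Tz 0.011 T [-0.3316  0.0653  0.0113] F [-0.9227 -1.0671 -0.7069] [ 0.5977 -0.03    0.1626]
```

Emit:
jog_arm:
  targets:
    - [2.5, 0, 0, 0, 0, 0, 0.8]

```text
time: 13.35
position: [0.5977, -0.0301, 0.1625]
tool_rot: [-0.9, 1.379, 0.898]
ft_force: [-1.1, -2.2, -1.7]
grip_width: 0.137
```

```bash
python3 q.py
```

```text
t 13.35 yaw 66.25 Tz 0.026 T [-0.4461  0.1015  0.0259] F [-1.0602 -2.239  -1.7398] [ 0.5977 -0.0301  0.1625]
```

Emit:
jog_arm:
  targets:
    - [2, 0, 0, 0, 0, 0, 0.8]
    - [2, 0, 0, 0, 0, 0, 0.8]

```text
time: 13.6
position: [0.5977, -0.03, 0.1625]
tool_rot: [-0.847, 1.402, 0.844]
ft_force: [-0.9, -4.4, -1.9]
grip_width: 0.131
```

```bash
python3 q.py
```

```text
t 13.6 yaw 62.24 Tz -0.027 T [-0.976   0.2394 -0.0268] F [-0.8575 -4.4231 -1.908 ] [ 0.5977 -0.03    0.1625]
```

Emit:
jog_arm:
  targets:
    - [2, 0, 0, 0, -0.05, -0.1, 0.8]
    - [2, 0, 0, 0, 0, 0, 0.8]

```text
time: 13.85
position: [0.5977, -0.0301, 0.1625]
tool_rot: [-0.793, 1.422, 0.792]
ft_force: [-1.4, -3.7, -0.8]
grip_width: 0.136
```

```bash
python3 q.py
```

```text
t 13.85 yaw 58.26 Tz 0.053 T [-0.9101  0.3215  0.0529] F [-1.4445 -3.6913 -0.8312] [ 0.5977 -0.0301  0.1625]
```

Emit:
jog_arm:
  targets:
    - [2, 0, 0, 0, 0, 0, 0.8]
    - [2, 0, 0, 0, 0, 0, 0.8]

```text
time: 14.1
position: [0.5977, -0.0301, 0.1625]
tool_rot: [-0.739, 1.442, 0.738]
ft_force: [-1.9, -3.7, -2.2]
grip_width: 0.135
```

```bash
python3 q.py
```

```text
t 14.1 yaw 54.25 Tz 0.086 T [-1.1883  0.4067  0.086 ] F [-1.9016 -3.6703 -2.1877] [ 0.5977 -0.0301  0.1625]
```

Emit:
jog_arm:
  targets:
    - [1.5, 0, 0, 0, -0.05, -0.1, 0.8]
    - [1.5, 0, 0, 0, 0, 0, 0.8]

```text
time: 14.35
position: [0.5976, -0.0302, 0.1625]
tool_rot: [-0.699, 1.455, 0.699]
ft_force: [-2.4, -3.1, -1.6]
grip_width: 0.133
```

```bash
python3 q.py
```

```text
t 14.35 yaw 51.32 Tz 0.025 T [-0.7818  0.3969  0.0245] F [-2.4351 -3.0506 -1.6027] [ 0.5976 -0.0302  0.1625]
```

Emit:
jog_arm:
  targets:
    - [1.5, 0, 0, 0, 0, 0, 0.8]
    - [1.5, 0, 0, 0, 0, 0, 0.8]

```text
time: 14.6
position: [0.5976, -0.0303, 0.1625]
tool_rot: [-0.658, 1.469, 0.659]
ft_force: [-1.2, -2.8, -0.8]
grip_width: 0.133
```

```bash
python3 q.py
```

```text
t 14.6 yaw 48.32 Tz 0.076 T [-0.706   0.424   0.0756] F [-1.2163 -2.8453 -0.8354] [ 0.5976 -0.0303  0.1625]
```

Emit:
jog_arm:
  targets:
    - [2, 0, 0, 0, 0, 0, 0.8]
    - [2, 0, 0, 0, 0, 0, 0.8]

```text
time: 14.85
position: [0.5976, -0.0303, 0.1625]
tool_rot: [-0.604, 1.485, 0.604]
ft_force: [-2.6, -2.3, -1.3]
grip_width: 0.134
```

```bash
python3 q.py
```

```text
t 14.85 yaw 44.28 Tz 0.007 T [-0.5972  0.4618  0.0066] F [-2.607  -2.3281 -1.2567] [ 0.5976 -0.0303  0.1625]
```

Emit:
jog_arm:
  targets:
    - [2, 0, 0, 0, 0, 0, 0.8]

```text
time: 14.98
position: [0.5976, -0.0304, 0.1625]
tool_rot: [-0.577, 1.493, 0.577]
ft_force: [-2.7, -3.6, -1.9]
grip_width: 0.136
```

```bash
python3 q.py
```

```text
t 14.975 yaw 42.27 Tz -0.02 T [-0.5333  0.5148 -0.0195] F [-2.704  -3.5983 -1.8778] [ 0.5976 -0.0304  0.1625]
```

Emit:
jog_arm:
  targets:
    - [2, 0, 0, 0, 0, 0, 0.8]

```text
time: 15.1
position: [0.5976, -0.0304, 0.1625]
tool_rot: [-0.55, 1.5, 0.55]
ft_force: [-2.2, -2.5, -1.7]
grip_width: 0.133
```

```bash
python3 q.py
```

```text
t 15.1 yaw 40.29 Tz 0.261 T [-0.4857  0.572   0.2613] F [-2.203  -2.5372 -1.736 ] [ 0.5976 -0.0304  0.1625]
```

Emit:
jog_arm:
  targets:
    - [1, 0, 0, 0, 0, 0, 0.8]

```text
time: 15.22
position: [0.5976, -0.0304, 0.1625]
tool_rot: [-0.538, 1.503, 0.538]
ft_force: [-2.5, -1.8, -1.8]
grip_width: 0.132
```

```bash
python3 q.py
```

```text
t 15.225 yaw 39.36 Tz 0.314 T [-0.5844  0.596   0.3139] F [-2.4769 -1.7775 -1.759 ] [ 0.5976 -0.0304  0.1625]
```

Emit:
jog_arm:
  targets:
    - [1, 0, 0, 0, 0, 0, 0.8]

```text
time: 15.35
position: [0.5976, -0.0304, 0.1625]
tool_rot: [-0.524, 1.507, 0.524]
ft_force: [-3.2, -3.0, -1.9]
grip_width: 0.132
```

```bash
python3 q.py
```

```text
t 15.35 yaw 38.37 Tz 0.379 T [-0.4568  0.6967  0.3788] F [-3.163  -3.0298 -1.8953] [ 0.5976 -0.0304  0.1625]
```

Emit:
jog_arm:
  targets:
    - [1, 0, 0, 0, 0, 0, 0.8]

```text
time: 15.48
position: [0.5976, -0.0304, 0.1625]
tool_rot: [-0.51, 1.51, 0.511]
ft_force: [-3.0, -2.0, -1.4]
grip_width: 0.135
```

```bash
python3 q.py
```

```text
t 15.475 yaw 37.36 Tz 0.332 T [-0.4493  0.65    0.3317] F [-3.0401 -2.0003 -1.4345] [ 0.5976 -0.0304  0.1625]
```

Emit:
jog_arm:
  targets:
    - [1, 0, 0, 0, 0, 0, 0.8]

```text
time: 15.6
position: [0.5976, -0.0304, 0.1625]
tool_rot: [-0.497, 1.513, 0.497]
ft_force: [-2.9, -1.5, -0.9]
grip_width: 0.134
```

```bash
python3 q.py
```

```text
t 15.6 yaw 36.35 Tz 0.357 T [-0.4094  0.7162  0.3565] F [-2.9077 -1.4821 -0.9377] [ 0.5976 -0.0304  0.1625]
```

Emit:
jog_arm:
  targets:
    - [1, 0, 0, 0, 0, 0, 0.8]

```text
time: 15.72
position: [0.5976, -0.0304, 0.1625]
tool_rot: [-0.483, 1.516, 0.483]
ft_force: [-2.3, -1.1, -1.3]
grip_width: 0.132
```

```bash
python3 q.py
```

```text
t 15.725 yaw 35.35 Tz 0.414 T [-0.3701  0.7263  0.4137] F [-2.3078 -1.1465 -1.3139] [ 0.5976 -0.0304  0.1625]
```

Emit:
jog_arm:
  targets:
    - [1, 0, 0, 0, 0, 0, 0.8]

```text
time: 15.85
position: [0.5975, -0.0304, 0.1625]
tool_rot: [-0.469, 1.52, 0.47]
ft_force: [-2.8, -1.7, -2.2]
grip_width: 0.133
```

```bash
python3 q.py
```

```text
t 15.85 yaw 34.35 Tz 0.387 T [-0.351   0.8122  0.3868] F [-2.7542 -1.6755 -2.1513] [ 0.5975 -0.0304  0.1625]
```

Emit:
jog_arm:
  targets:
    - [1, 0, 0, 0, 0, 0, 0.8]

```text
time: 15.98
position: [0.5976, -0.0304, 0.1625]
tool_rot: [-0.456, 1.523, 0.456]
ft_force: [-2.7, -2.4, -1.2]
grip_width: 0.132
```

```bash
python3 q.py
```

```text
t 15.975 yaw 33.34 Tz 0.373 T [-0.4245  0.8409  0.3729] F [-2.7271 -2.4292 -1.218 ] [ 0.5976 -0.0304  0.1625]
```

Emit:
jog_arm:
  targets:
    - [1, 0, 0, 0, 0, 0, 0.8]

```text
time: 16.1
position: [0.5975, -0.0305, 0.1625]
tool_rot: [-0.442, 1.525, 0.442]
ft_force: [-3.7, -1.0, -0.9]
grip_width: 0.136
```

```bash
python3 q.py
```

```text
t 16.1 yaw 32.34 Tz 0.424 T [-0.3925  0.8828  0.4241] F [-3.6888 -1.0409 -0.8875] [ 0.5975 -0.0305  0.1625]
```

The bite fitted at yaw ≈41.5°, and the torque now reads about 0.42 N m at 9° past it, so I'm stopping there. Opening and lifting straight out.

Emit:
jog_arm:
  targets:
    - [0, 0, 0, 0, 0, 0, 1.4]
    - [0, 0, 0, 0, 0, 0, 2.0]
    - [0, 0, 0, 0, 0, 0, 2.6]
    - [0, 0, 0, 0, 0, 0, 2.6]
    - [0, 0, 0, 0, 0, 0, 2.6]

```text
time: 16.73
position: [0.598, -0.0305, 0.1628]
tool_rot: [-0.443, 1.524, 0.443]
ft_force: [-0.2, -0.7, -0.3]
grip_width: 0.297
```

```bash
python3 -c "
from h import *
go([.5972,-.0304,.30])"
```

```text
t 16.725 pos [ 0.598  -0.0305  0.1628] F [-0.203  -0.7067 -0.25  ] T [ 0.0625 -0.0305  0.0042] w 2.581
 tool x [ 0.0008  0.0001 -1.    ]  z yaw deg 32.3985275938259
 q [ 0.1385  0.2674 -0.155   1.6814  0.0438  1.1954  0.5384]
 shift cm (tool) [-13.7227   0.0454  -0.0525]
```

Emit:
jog_arm:
  targets:
    - [0, 0, 0, -1, 0, 0, 2.6]
    - [0, 0, 0, -2, 0, 0, 2.6]
    - [0, 0, 0, -3, 0, 0, 2.6]
    - [0, 0, 0, -4, 0, 0, 2.6]
    - [0, 0, 0, -4, 0, 0, 2.6]
    - [0, 0, 0, 0, 0, 0, 2.6]
    - [0, 0, 0, 0, 0, 0, 2.6]
    - [0, 0, 0, 0, 0, 0, 2.6]

```text
time: 17.73
position: [0.5971, -0.0306, 0.3012]
tool_rot: [-0.443, 1.527, 0.444]
ft_force: [-0.2, 0.1, -0.1]
grip_width: 0.302
```

```bash
python3 m.py end; python3 q.py
```

```text
scene circle [ 0.5986 -0.0318  0.0503] 0.1813606031296171 157
 knob 44 [ 0.5981 -0.0316  0.1692] deg -57.84447
side circle [ 0.5978 -0.0315  0.0508] 0.18160258211353675 133
 knob 41 [ 0.5963 -0.0331  0.1688] deg -56.17434
t 17.825 yaw 32.4 Tz -0.023 T [-0.0065 -0.0321 -0.023 ] F [-0.3348 -0.0795  0.3179] [ 0.5972 -0.0306  0.3013]
```

View pics/side_end.png

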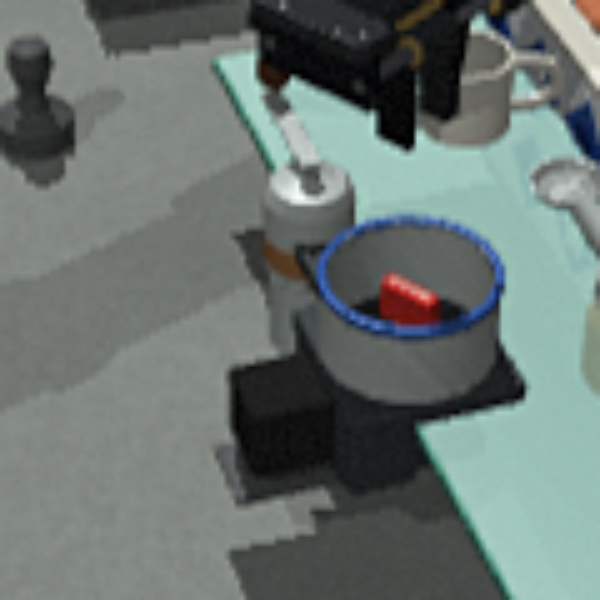

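View pics/scene_end.png

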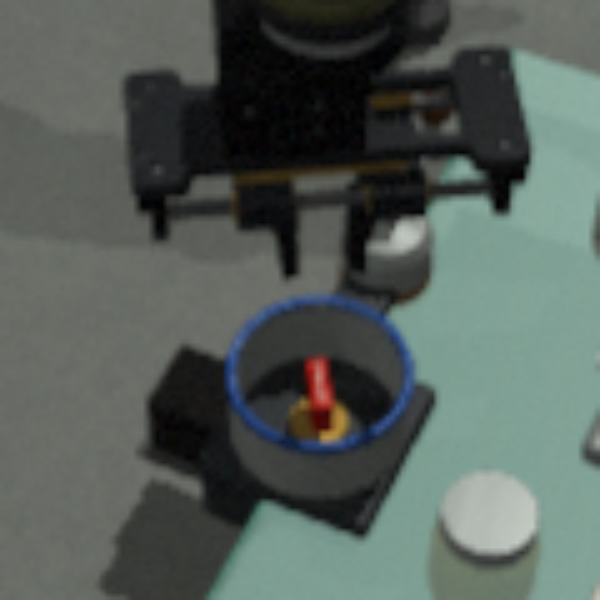

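Both views show the hand clear above the collar. The collar hasn't moved, and the bar is at about -57°, matching the tool's final angle, so the knob stayed where I left it.

```bash
python3 -c "
from bench import *
print(close_job())"
```

```text
the job is handed in; nothing more can be done
None
```

I pushed the grinder home and tightened the clamp about 9° past the bite, then handed the job in at about 18 s. `close_job` gave no verdict.

- **Push:** I pushed the pad slowly with the closed fingers, feeling about 5 N while it slid. The arm stalled at x = 0.483 m and the force rose to about 10 N along the push (13 N in all). The contact and stall positions put the travel at about 28 mm, which fits the rigid stop.
- **Knob:** I turned it clockwise with a 45 N grip. It ran light for about 47°, then the torque jumped to about 0.26–0.31 N m. A fit to nine readings puts the bite at tool yaw 41.5°. I stopped at 32.3°, about 0.16 rad past the bite, where the torque read 0.42 N m; the 0.16 rad target implies 0.424.
- **Release:** I opened the fingers to 26 mm and lifted straight out.

**Last checks:**
- **Grinder:** the rim centre is within 0.3 mm of where it was just after the push.
- **Knob:** the bar is at about -57°, matching the final tool angle.
- **Hand:** it is 0.14 m above the knob, and the wrist force reads about zero.
- **Other objects:** the arm was not meant to touch anything else, and the objects visible in the last pictures look undisturbed. I did not measure each one.

**Disagreements:**
- **Camera against feel:** the cameras put the knob about 2 mm off in y from where the grip found it. I shifted the arm to suit, and the side force stayed under 6 N. The collar's x also differed by about 2 mm between the cameras and the push contact.
- **Torque noise:** readings scatter by about 0.04 N m, so how far past the bite it sits rests on the fit to the nine readings together with the measured angle.

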